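# Next plate to the colony counter

## Robot

A 6-joint arm with a two-finger parallel gripper is mounted at the origin on a cart in front of the work surface, level with it; the furniture and walls round the work are solid. World frame = base frame: x ahead of the robot, y to its left, z up, the work surface at z = 0. Lengths are in m, angles in rad, forces in N, time in s.
With the tool pointing down it reaches from about 0.375 to 0.9 m from the base axis. Payload 3.1 kg.
Tool frame: the origin (TCP) lies on the centre line of the jaws, within the pads' length; the fingertips stand robot.tcp_to_tips ahead of it and the grasp point (between the pads) lies 3 mm ahead of it (robot.tcp_to_tips is the distance from the TCP to the fingertips, in m); z points along the fingers, y is the line along which they close (so a half turn about z gives the same grasp; the last joint's range is limited). The gripper opens to 87 mm and grips with 3 to 60 N. Pads are 19 mm wide; open, the fingers measure 117 mm over their backs; the gripper's body (75 mm by 190 mm) begins 51 mm behind the grasp point.
Start: joints at [-1.516, 0.527, 1.433, -0, 1.181, -0.178], TCP at [0.144, -0.608, 0.245] pointing down, gripper open.
Joint ranges: [-3.08, 3.08], [-0.75, 2.2], [0.22, 2.44], [-1.43, 4.57], [0, 2.65], [-2.85, 2.85]. Speed limits (rad/s): [2.79, 2.79, 3.14, 3.14, 3.14, 3.14].

## Interface

Orientations are given as a unit quaternion [x, y, z, w].
In Python, from rig import robot gives the robot as it stands. The module is installed in compiled form; this text tells all that it offers.
- The arm moves only by the shell command python3 -m jog 'ROWS' [FORCE]. ROWS is JSON, one flat list of numbers, 5 for each row, row after row: the finger opening in m, from 0 to 0.087, then the shift along the tool's x, y, z in m, then the turn about the tool's z in units of 10 degrees (1.0 is 10 degrees). In form: [claw, x, y, z, roll, claw, x, y, z, roll, ...]. A call has 1 to 20 rows; each row shifts and turns the commanded pose from where the row before left it, along the tool's axes as they then stand; what a row does not reach is not made up. A row lasts 1/8 s, in which the tool goes at most 62.5 mm and 10.7 degrees, less where a joint would pass 70% of its speed; a pose out of reach is approached as far as the arm can. A call with a gripper value outside its range is refused whole. The fingers move at their own pace and stop on an object; FORCE is the grip in N (left out, the last holds). Time passes only in rows, so rows that do not move let the fingers close. It gives the time, the measured TCP pose, the force, the opening and the grip force at its end, in the units of the state.
- robot.get_obs(): the state, without advancing time (a new reading comes with each control period).
- robot.camera(name): name is "scene" or "top" or "wrist"; returns the picture (384x512x3 uint8, blue, green, red); there is no depth.
- robot.camera_model(name): a dict with "fx", "fy", "cx", "cy" (pixels), "R" (3x3) and "t" (3): a world point X has camera coordinates R X + t; the wrist camera has in their place "tool_from_camera" (4x4, takes a point from camera to tool coordinates, whose origin is the TCP and whose axes are the flange's). Camera axes: x right, y down, z forward; pixel columns grow to the right and rows downward; lengths in m; the calibration is good to about 2 mm. A picture is of the moment at which its call begins: read the wrist's pose just before it. camera_model takes no time and is no camera call.
- robot.hand_in(): hands the job in; it is judged then, once.
Trained networks look in the newest picture that a camera, given by its name, has taken for a name from the list of things; names that differ only in an ending like _2 or _b are one class to them, and where a whole thing is asked for, a point or a joint stands for the part that bears it (a point fixed in the world has none). Each returns a list of dicts, best first, with "conf" (0 to 1); they miss things now and then, are a little off and sometimes report something else, mostly with a low value. They report only what shows in the picture. A call takes as long as a camera call. They do not tell look-alikes from the thing itself.
- robot.look_for(camera, label): "extent" ([centre column, centre row, width, height] in pixels, round what is visible of it).
- robot.outline_of(camera, label): "region" (384x512 bool, what is visible of it) and "extent" ([centre column, centre row, width, height] in pixels, round what is visible of it).
The state is a dict: "time": time; "q": joint angles; "joint_velocities": joint speeds; "joint_torque": joint torques, N m; "position": TCP position; "tool_rot": TCP orientation; "ft_force": force on the tool from outside, world axes, zero at the start; "moment": the same for the moment, N m; "grip_width": finger opening in m; "grip_force": force on a finger pad.
Only numpy, scipy, OpenCV 4.12 (cv2) and the standard library are available. Lean on these libraries where they do the work, as an engineer would, in place of code of your own. Each camera call takes 0.05 s, during which the arm holds its last target. There are 200 camera calls.

## Task

Draw out the dish magazine's slide, the one with the black knob, as far as it goes, so that it brings the bottom culture dish out from under the stack. Set that dish down gently, right way up, on the lit round stage of the colony counter with no part overhanging the lit disc, then push the slide fully home so that the next dish drops down into it. The other dishes stay in the magazine, and the things lying about stay where they are.

Things in the scene. Friction and masses are not known exactly. Their poses are not given: they have to be found in the camera images.
- magazine: Fixed aluminium dish magazine: a tower of corner angles and clear panes, 76 x 76 mm outside, top 107 mm above the worktop, holding a stack of four dishes, on a base plate 100 mm wide that reaches from 37 mm before to 119 mm behind the stack. Origin: on the worktop, on the stack's axis. Its +x points away from the slide's knob; the slide draws out along its -x.
- slide (a joint): Position of the magazine's slide: 0 = fully home (stop), 0.095 m = fully out (stop). It runs straight along the magazine's -x, stays where it is left and needs about 2 N. While it is out its white deck (10 mm above the pocket floor) carries the rest of the stack; pushed home empty, it lets the next dish drop into the pocket at the very end of its travel.
- slide_pocket (a point): Middle of the pocket floor in the slide (moves with it), 34 mm above the worktop: under the stack at home, 95 mm in front of the stack's axis when out. Pocket 74 mm long, with a 6 mm high fence in front and the deck's 10 mm step behind; open at both sides, on a tongue 40 mm wide, so the dish overhangs it by 10 mm each side and can be gripped there from above once the slide is out.
- slide_knob (a point): Middle of the black upright knob on the front end of the slide, the point to grip: a round grip 18 mm in diameter, from 44 to 74 mm above the worktop; this point is 58 mm above it. At home the knob stands 66 mm before the axis of the stack; it moves with the slide.
- dish_1_center (a point): A closed clear culture dish, a flat round disc 60 mm across and 15 mm high, about 30 g; the point is its centre, half-way up, z axis upward. Rigid lid and dish are one piece. This is the one at the bottom of the stack, in the slide's pocket at the start, its centre 41.5 mm above the worktop: the one to take.
- dish_2_center (a point): A closed clear culture dish, a flat round disc 60 mm across and 15 mm high, about 30 g; the point is its centre, half-way up, z axis upward. Rigid lid and dish are one piece. The second from the bottom; must end in the slide's pocket, centre 41.5 mm above the worktop.
- dish_3_center (a point): A closed clear culture dish, a flat round disc 60 mm across and 15 mm high, about 30 g; the point is its centre, half-way up, z axis upward. Rigid lid and dish are one piece. The third from the bottom.
- dish_4_center (a point): A closed clear culture dish, a flat round disc 60 mm across and 15 mm high, about 30 g; the point is its centre, half-way up, z axis upward. Rigid lid and dish are one piece. The top one of the stack.
- stage (a point): Centre of the lit stage's top face: a flat glowing white disc 88 mm across, 44 mm above the worktop, on the colony counter (fixed white housing 175 x 150 mm, 42 mm high). The flat top goes on round the dish, so fingers holding it must not reach below its underside. A sloping console, 63 mm high, begins 54 mm from this point along the point's +x. A dish standing here has its centre 7.5 mm higher.
- pipette_1: White pipette, 224 mm long, lying on the worktop; bystander.
- marker: Blue-capped marker pen, 138 mm long, lying on the worktop; bystander.
- timer: White bench timer, 37 x 68 x 59 mm, standing; bystander.
- tube_red: Tube with red cap, 120 mm long, lying on the worktop; bystander.
Mind the look-alikes: they are no part of the job. Leave any blue look-alike of the part that bears dish_4_center alone.

How it is judged:
By the outcome, as a careful person would: the job done as asked, in the order asked, and still so for the second after the job is handed in, with the robot touching nothing.
It also fails if it takes over 64 s, if anything falls off the work surface, if the arm or the gripper's body presses on something with over 40 N, if the wrist force passes 120 N, or if a joint passes its speed limit or range.

## Working session

There is one attempt and no reset: what is moved stays moved. The work goes in short steps, Python scripts to look and compute and a shell command to move; the robot and the scene stay as the last step left them, time stands still between calls to the robot, and variables do not carry over. Pictures are saved under pics/ and viewed, at most 10 in all, crops included, and the job is handed in when it is done.

```bash
mkdir -p pics; python3 - <<'E'
from rig import robot
import cv2,numpy as np
o=robot.get_obs();print(o['position'],o['tool_rot'],o['time'],robot.tcp_to_tips)
ims=[]
for c in ['scene','top']:
    im=robot.camera(c);ims.append(im);cv2.imwrite(f'pics/{c}0.png',im)
    m=robot.camera_model(c);print(c,{k:np.round(v,4).tolist() for k,v in m.items()})
    for l in ['magazine','slide_knob','dish_1_center','stage','timer']:
        print(l,[(np.round(d['extent']).tolist(),round(d['conf'],2)) for d in robot.look_for(c,l)][:5])
print(robot.camera_model('wrist'))
E
```

```text
[ 0.14415872 -0.60743043  0.24358834] [ 9.93233242e-01  1.16131670e-01  4.35121780e-05 -1.07749889e-03] 0.0 0.022
scene {'fx': 494.2736, 'fy': 494.2736, 'cx': 256.681, 'cy': 199.7312, 'R': [[0.8012, -0.5982, 0.0148], [-0.3143, -0.4417, -0.8403], [0.5092, 0.6687, -0.5419]], 't': [-0.4795, 0.2177, 1.6855]}
magazine [([239.0, 178.0, 15.0, 18.0], 0.77)]
slide_knob []
dish_1_center []
stage [([310.0, 249.0, 58.0, 44.0], 0.6)]
timer []
top {'fx': 449.1356, 'fy': 449.1356, 'cx': 254.9885, 'cy': 195.7281, 'R': [[-0.0215, -0.9997, -0.0104], [-0.9978, 0.0221, -0.062], [0.0623, 0.0091, -0.998]], 't': [-0.0471, 0.5477, 1.5354]}
magazine [([182.0, 169.0, 39.0, 56.0], 0.83), ([386.0, 229.0, 38.0, 6.0], 0.38)]
slide_knob []
dish_1_center [([182.0, 172.0, 20.0, 55.0], 0.44), ([178.0, 174.0, 13.0, 15.0], 0.19)]
stage [([342.0, 188.0, 47.0, 54.0], 0.92)]
timer [([122.0, 156.0, 15.0, 26.0], 0.62)]
{'fx': 310.58465704407786, 'fy': 310.58465704407786, 'cx': 258.30649241744254, 'cy': 193.4582935906555, 'tool_from_camera': array([[-1.20262713e-03, -9.66374121e-01, -2.57137342e-01,
         7.08333327e-02],
       [ 9.99999277e-01, -1.16545297e-03, -2.96972315e-04,
        -3.20187768e-04],
       [-1.26951187e-05, -2.57137513e-01,  9.66374823e-01,
        -1.39767078e-01],
       [ 0.00000000e+00,  0.00000000e+00,  0.00000000e+00,
         1.00000000e+00]])}
```

```bash
python3 - <<'E'
import cv2,numpy as np
a=cv2.imread('pics/top0.png');cv2.imwrite('pics/top_big.png',cv2.resize(a[100:290,90:390],(800,507),interpolation=cv2.INTER_CUBIC))
E
```

```text
(no output)
```

View pics/scene0.png

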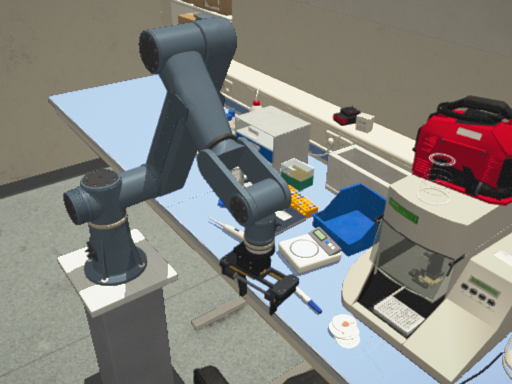

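View pics/top_big.png

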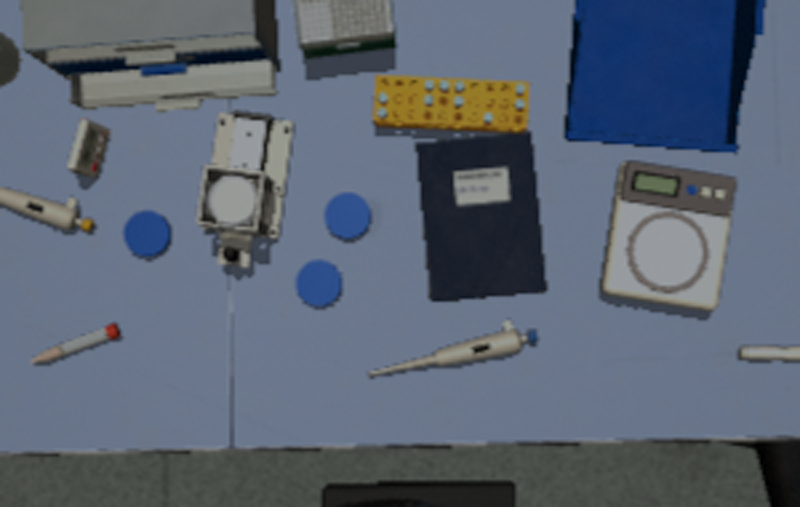

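The top view shows the magazine at about (178,175) px, with its knob towards the robot at (177,195). The counter's disc is at (340,194), with its console away from the robot. Blue dish look-alikes lie on the table to both sides of the magazine.

```bash
cat > h.py <<'E'
from rig import robot
import cv2,numpy as np
from scipy.spatial.transform import Rotation as Rn
def ray(cam,u,v,obs=None):
    m=robot.camera_model(cam);d=np.array([(u-m['cx'])/m['fx'],(v-m['cy'])/m['fy'],1])
    if cam=='wrist':
        T=np.array(m['tool_from_camera']);R=Rn.from_quat(obs['tool_rot']).as_matrix()
        return R@T[:3,3]+obs['position'],R@T[:3,:3]@d
    R=np.array(m['R']);return -R.T@np.array(m['t']),R.T@d
def at_z(cam,u,v,z,obs=None):
    o,d=ray(cam,u,v,obs);return o+d*(z-o[2])/d[2]
def tri(rays):
    A=0;b=0
    for o,d in rays:
        d=d/np.linalg.norm(d);P=np.eye(3)-np.outer(d,d);A=A+P;b=b+P@o
    return np.linalg.solve(A,b)
def proj(cam,X,obs=None):
    m=robot.camera_model(cam)
    if cam=='wrist':
        T=np.array(m['tool_from_camera']);R=Rn.from_quat(obs['tool_rot']).as_matrix()
        c=T[:3,:3].T@(R.T@(np.array(X)-obs['position'])-T[:3,3])
    else: c=np.array(m['R'])@X+np.array(m['t'])
    return m['cx']+m['fx']*c[0]/c[2],m['cy']+m['fy']*c[1]/c[2]
def to_tool(X,obs=None):
    obs=obs or robot.get_obs();return Rn.from_quat(obs['tool_rot']).as_matrix().T@(np.array(X)-obs['position'])
E
python3 - <<'E'
from h import *
B=lambda x,y:(90+x*.375,100+y*.375)
for n,p,z in [('knob',(233,255),.074),('dish4 top',(234,202),.09),('base far L',(217,115),.02),('base far R',(292,123),.02),('base near R',(272,240),.02),('stage',(668,250),.044),('counter nearL',(603,293),.042),('counter nearR',(713,312),.042),('counter farL',(625,162),.063),('farR',(735,178),.063)]:
    print(n,at_z('top',*B(*p),z).round(3))
R=Rn.from_quat(robot.get_obs()['tool_rot']).as_matrix();print(R.round(3))
E
```

```text
knob [0.549 0.199 0.074]
dish4 top [0.614 0.194 0.09 ]
base far L [0.736 0.228 0.02 ]
base far R [0.723 0.13  0.02 ]
base near R [0.571 0.158 0.02 ]
stage [ 0.545 -0.349  0.044]
counter nearL [ 0.492 -0.265  0.042]
counter nearR [ 0.465 -0.404  0.042]
counter farL [ 0.656 -0.295  0.063]
farR [ 0.633 -0.433  0.063]
[[ 0.973  0.231 -0.   ]
 [ 0.231 -0.973 -0.   ]
 [-0.     0.    -1.   ]]
```

```bash
python3 -m jog '[0.087,0.04,-0.014,0,0, 0.087,0.04,-0.014,0,0, 0.087,0.04,-0.014,0,0, 0.087,0.04,-0.014,0,0, 0.087,0.04,-0.014,0,0, 0.087,0.04,-0.014,0,0, 0.087,0.04,-0.014,0,0, 0.087,0.04,-0.014,0,0, 0.087,0.04,-0.014,0,0, 0.087,0.04,-0.014,0,0, 0.087,0.03,-0.01,0,0, 0.087,0.02,-0.008,0,0, 0.087,0,0,0,0.8, 0.087,0,0,0,0.8, 0.087,0,0,0,0.8, 0.087,0,0,0,0]' 20
cat > look.py <<'E'
import sys
from h import *
tag,labs=sys.argv[1],sys.argv[2:]
o=robot.get_obs();im=robot.camera('wrist');cv2.imwrite(f'pics/{tag}.png',im)
np.save(f'pics/{tag}.npy',np.r_[o['position'],o['tool_rot']])
print(o['time'],o['position'].round(4) if hasattr(o['position'],'round') else o['position'],'yaw',Rn.from_quat(o['tool_rot']).as_matrix()[:,0].round(4))
for l in labs: print(l,[(np.round(d['extent'],1).tolist(),round(d['conf'],2)) for d in robot.look_for('wrist',l)][:4])
E
python3 look.py st1 stage; python3 -m jog '[0.087,0,-0.04,0,0, 0.087,0,-0.04,0,0, 0.087,0,0,0,0,0.087,0,0,0,0]'; python3 look.py st2 stage
```

```text
time: 2.6
position: [0.5453, -0.3508, 0.2445]
tool_rot: [0.996, -0.092, -0.0, 0.0]
ft_force: [-0.8, 0.6, 0.4]
grip_width: 0.0869
grip_force: 0.0
2.6 [ 0.5453 -0.3508  0.2445] yaw [ 9.830e-01 -1.839e-01 -3.000e-04]
stage [([255.2, 151.3, 139.6, 152.7], 0.68)]
time: 3.2
position: [0.5606, -0.2724, 0.2448]
tool_rot: [0.996, -0.092, 0.0, 0.0]
ft_force: [-0.3, -0.1, 0.9]
grip_width: 0.0867
grip_force: 0.0
3.2 [ 0.5606 -0.2724  0.2448] yaw [ 9.830e-01 -1.838e-01  5.000e-04]
stage [([331.9, 151.9, 143.3, 154.9], 0.78)]
```

View pics/st1.png

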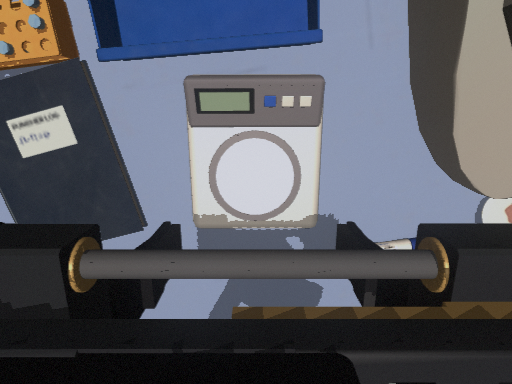

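The counter fills (187–323, 75–228), and the light disc inside its grey ring is centred near (255,176). Next I'll fit that disc in both views.

```bash
python3 - <<'E'
from h import *
rays=[]
for tag,g in [('st1',(255,176)),('st2',(332,176))]:
    a=np.load(f'pics/{tag}.npy');o=dict(position=a[:3],tool_rot=a[3:])
    im=cv2.imread(f'pics/{tag}.png')
    mk=cv2.inRange(im,np.clip(im[g[1],g[0]].astype(int)-25,0,255),np.clip(im[g[1],g[0]].astype(int)+25,0,255))
    n,lab,s,c=cv2.connectedComponentsWithStats(mk,connectivity=4);k=lab[g[1],g[0]]
    cn=max(cv2.findContours((lab==k).astype(np.uint8),cv2.RETR_EXTERNAL,cv2.CHAIN_APPROX_NONE)[0],key=len)
    e=cv2.fitEllipse(cn);print(tag,im[g[1],g[0]],s[k],c[k].round(1),e)
    rays.append(ray('wrist',*e[0],o));print(at_z('wrist',*e[0],.044,o).round(4), at_z('wrist',e[0][0]+e[1][0]/2,e[0][1],.044,o)-at_z('wrist',e[0][0]-e[1][0]/2,e[0][1],.044,o))
    if tag=='st1':
        for p in [(194,124),(193,228),(319,228),(321,125)]: print(at_z('wrist',*p,.042,o).round(3))
print(tri(rays).round(4))
E
```

```text
st1 [220 211 210] [ 216  138   78   77 4635] [254.5 175.9] ((254.51490783691406, 175.91677856445312), (75.1588363647461, 76.6988754272461), 93.99497985839844)
[ 0.5465 -0.346   0.044 ] [-0.0155373  -0.08250553  0.        ]
[ 0.614 -0.293  0.042]
[ 0.498 -0.263  0.042]
[ 0.471 -0.409  0.042]
[ 0.588 -0.427  0.042]
st2 [232 225 224] [ 287  139   78   76 4630] [325.6 176.6] ((325.5531311035156, 176.5780792236328), (73.69701385498047, 78.14979553222656), 55.0205192565918)
[ 0.5464 -0.3458  0.044 ] [-0.01527217 -0.0810304   0.        ]
[ 0.5463 -0.346   0.0432]
```

```bash
python3 -m jog '[0.087,0,-0.045,0,0, 0.087,0,-0.045,0,0, 0.087,0,-0.045,0,0, 0.087,0,-0.045,0,0, 0.087,0,-0.045,0,0, 0.087,0,-0.045,0,0, 0.087,0,-0.045,0,0, 0.087,-0.01,-0.045,0,0, 0.087,-0.015,-0.045,0,0, 0.087,-0.025,-0.03,0,0, 0.087,-0.025,0,0,0, 0.087,-0.01,0,0,0, 0.087,0,0,0,0]'; python3 look.py m1 magazine slide_knob dish_4_center
```

```text
time: 4.92
position: [0.5577, 0.1706, 0.2448]
tool_rot: [0.996, -0.093, 0.0, 0.0]
ft_force: [-0.0, -0.2, -0.6]
grip_width: 0.0869
grip_force: 0.0
4.925 [0.5577 0.1706 0.2448] yaw [ 9.826e-01 -1.858e-01  7.000e-04]
magazine [([217.5, 101.2, 98.6, 192.6], 0.61)]
slide_knob [([220.3, 106.0, 51.7, 191.9], 0.72)]
dish_4_center [([128.2, 170.2, 55.2, 47.1], 0.82), ([344.2, 116.2, 55.8, 47.9], 0.8), ([218.4, 128.1, 66.7, 64.6], 0.64), ([497.1, 218.5, 29.4, 15.6], 0.39)]
```

View pics/m1.png

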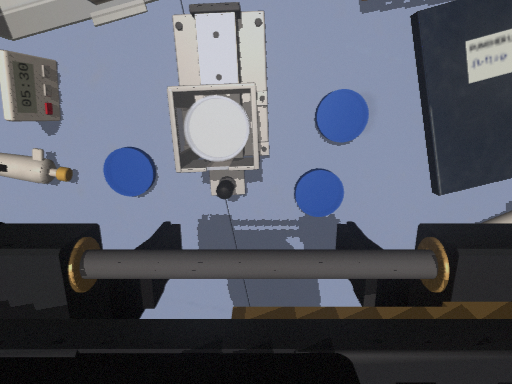

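The knob is at (226,188), the top dish at (217,128), the tower's rim corners at about (169,87), (255,83), (260,170) and (175,172), and the blue look-alikes at (129,171), (342,116) and (319,192). I need a second view for height.

```bash
python3 -m jog '[0.087,-0.02,-0.02,0,0, 0.087,-0.02,-0.03,0,0, 0.087,0,0,0,0,0.087,0,0,0,0]'; python3 look.py m2 dish_4_center; python3 - <<'E'
from h import *
rays={'k':[],'d':[]};O={}
for tag in ['m1','m2']:
    a=np.load(f'pics/{tag}.npy');O[tag]=o=dict(position=a[:3],tool_rot=a[3:]);im=cv2.imread(f'pics/{tag}.png')
    # knob: dark blob near its predicted place
    u,v=np.round(proj('wrist',at_z('wrist',226,188,.07,O['m1']),o)).astype(int)
    g=cv2.cvtColor(im,cv2.COLOR_BGR2GRAY)
    n,l,s,c=cv2.connectedComponentsWithStats((g[v-16:v+17,u-16:u+17]<55).astype(np.uint8));k=1+np.argmin(np.linalg.norm(c[1:]-16,axis=1)-s[1:,4]/50)
    ck=c[k]+[u-16,v-16];print(tag,'knob',ck.round(1),s[k])
    rays['k'].append(ray('wrist',*ck,o))
    u,v=np.round(proj('wrist',at_z('wrist',217,128,.09,O['m1']),o)).astype(int)
    hs=cv2.cvtColor(im,cv2.COLOR_BGR2HSV);print(hs[v,u],hs[v-20,u])
    crop=g[v-50:v+90,u-60:u+60];cv2.imwrite(f'pics/{tag}c.png',crop)
    ci=cv2.HoughCircles(cv2.medianBlur(g[v-45:v+46,u-45:u+46],3),cv2.HOUGH_GRADIENT,1.0,50,param1=120,param2=12,minRadius=27,maxRadius=37)
    if ci is not None:
        e=ci[0][0]+[u-45,v-45,0];print('dish',e);rays['d'].append(ray('wrist',e[0],e[1],o))
for k in rays: print(k,tri(rays[k]).round(4))
for p in [(169,87),(255,83),(260,170),(175,172)]: print(at_z('wrist',*p,.107,O['m1']).round(4))
for p in [(197,10),(238,10)]: print('slot',at_z('wrist',*p,.034,O['m1']).round(4))
a=cv2.imread('pics/m2.png');a=a[20:270,90:390];cv2.imwrite('pics/m2c.png',cv2.resize(a,(720,600),interpolation=cv2.INTER_CUBIC))
E
```

```text
time: 5.62
position: [0.5281, 0.2274, 0.2446]
tool_rot: [0.996, -0.093, 0.0, 0.0]
ft_force: [0.9, -0.7, 0.3]
grip_width: 0.087
grip_force: 0.0
5.625 [0.5281 0.2274 0.2446] yaw [ 9.827e-01 -1.851e-01  9.000e-04]
dish_4_center [([168.0, 141.1, 53.4, 47.3], 0.92), ([363.1, 160.6, 48.2, 48.2], 0.91), ([273.1, 82.0, 69.1, 68.1], 0.88)]
m1 knob [225. 189.] [  7   8  17  19 237]
[113   5 208] [110   4 207]
dish [215.5        127.5         33.09999847]
m2 knob [271.4 152.8] [  5  10  16  19 217]
[110   4 208] [102   6 210]
dish [269.5         82.5         35.29999924]
k [0.553  0.2092 0.0549]
d [0.6201 0.2002 0.0875]
[0.6607 0.2287 0.107 ]
[0.6502 0.1565 0.107 ]
[0.5761 0.1662 0.107 ]
[0.5888 0.2423 0.107 ]
slot [0.7356 0.2004 0.034 ]
slot [0.7279 0.1597 0.034 ]
```

View pics/m2c.png

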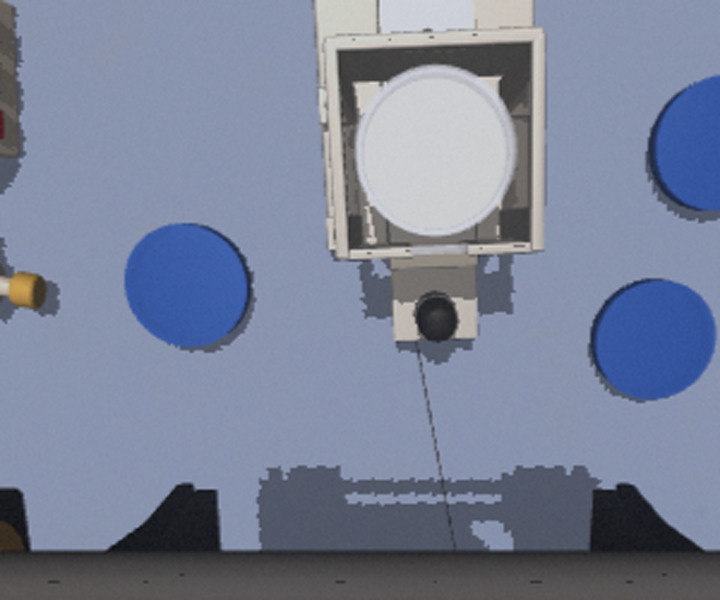

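```bash
python3 -m jog '[0.087,0,0,0,-0.2, 0.087,0.028,0.014,0,0, 0.087,0,0,0.035,0, 0.087,0,0,0.035,0, 0.087,0,0,0.03,0, 0.087,0,0,0.03,0, 0.087,0,0,0.025,0, 0.087,0,0,0.0226,0, 0.087,0,0,0,0, 0.01,0,0,0,0, 0.01,0,0,0,0, 0.01,0,0,0,0, 0.01,0,0,0,0, 0.01,0,0,0,0, 0.01,0,0,0,0]' 25
```

```text
time: 7.6
position: [0.5529, 0.2098, 0.067]
tool_rot: [0.997, -0.075, 0.0, -0.0]
ft_force: [-0.4, 0.1, -0.6]
grip_width: 0.0351
grip_force: 0.0
```

```bash
python3 -m jog '[0.01,0,0,0,0, 0.01,0,0,0,0, 0.01,0,0,0,0, 0.01,0,0,0,0, 0.01,0,0,0,0]'; python3 -m jog '[0.01,-0.008,0,0,0, 0.01,-0.01,0,0,0, 0.01,-0.01,0,0,0, 0.01,0,0,0,0]'
```

```text
time: 8.22
position: [0.5526, 0.2087, 0.0668]
tool_rot: [0.997, -0.075, -0.001, 0.001]
ft_force: [-1.1, -5.3, 0.8]
grip_width: 0.0172
grip_force: 25.0
time: 8.72
position: [0.5235, 0.2129, 0.0669]
tool_rot: [0.997, -0.075, -0.002, 0.001]
ft_force: [-2.6, -5.8, 2.8]
grip_width: 0.017
grip_force: 25.0
```

```bash
python3 -m jog '[0.01,-0.012,0.001,0,0, 0.01,-0.012,0,0,0, 0.01,-0.012,0,0,0, 0.01,-0.012,0,0,0, 0.01,-0.01,0,0,0, 0.01,-0.006,0,0,0,0.01,0,0,0,0]';python3 -m jog '[0.01,-0.003,0,0,0, 0.01,-0.002,0,0,0,0.01,0,0,0,0]'
```

```text
time: 9.6
position: [0.4593, 0.2223, 0.0668]
tool_rot: [0.997, -0.075, -0.002, 0.001]
ft_force: [-3.4, -4.6, 2.2]
grip_width: 0.0168
grip_force: 25.0
time: 9.98
position: [0.4585, 0.2226, 0.0669]
tool_rot: [0.997, -0.075, 0.002, 0.0]
ft_force: [3.3, -8.8, -3.8]
grip_width: 0.0169
grip_force: 25.0
```

```bash
python3 -m jog '[0.087,0,0,0,0, 0.087,0,0,0,0, 0.087,0,0,0,0, 0.087,0,0,0,0, 0.087,0,0,0,0, 0.087,0,0,0,0, 0.087,0,0,-0.02,0, 0.087,0,0,-0.03,0, 0.087,0.01,0,-0.04,0, 0.087,0.01,0,-0.04,0, 0.087,0,0,0,0, 0.087,0,0,0,0]'; python3 look.py o1 dish_1_center; python3 -m jog '[0.087,0.01,-0.03,0,0, 0.087,0.01,-0.02,0,0, 0.087,0,0,0,0,0.087,0,0,0,0]'; python3 look.py o2 dish_1_center
python3 - <<'E'
import cv2
a=cv2.imread('pics/o1.png')[0:240,130:400];b=cv2.imread('pics/o2.png')[0:240,130:400];cv2.imwrite('pics/oc.png',cv2.resize(cv2.hconcat([a,b]),(800,356),interpolation=cv2.INTER_CUBIC))
E
```

```text
time: 11.48
position: [0.4757, 0.2202, 0.1965]
tool_rot: [0.997, -0.076, -0.001, 0.0]
ft_force: [-0.5, 0.4, -0.1]
grip_width: 0.087
grip_force: 0.0
11.475 [0.4757 0.2202 0.1965] yaw [ 0.9886 -0.1507 -0.0014]
dish_1_center [([259.9, 131.1, 65.0, 67.7], 0.67)]
time: 12.08
position: [0.5024, 0.2661, 0.1958]
tool_rot: [0.997, -0.075, -0.002, 0.001]
ft_force: [0.4, -0.1, -0.1]
grip_width: 0.0873
grip_force: 0.0
12.075 [0.5024 0.2661 0.1958] yaw [ 0.9886 -0.1504 -0.0032]
dish_1_center [([312.1, 153.4, 61.5, 65.7], 0.57)]
```

View pics/oc.png

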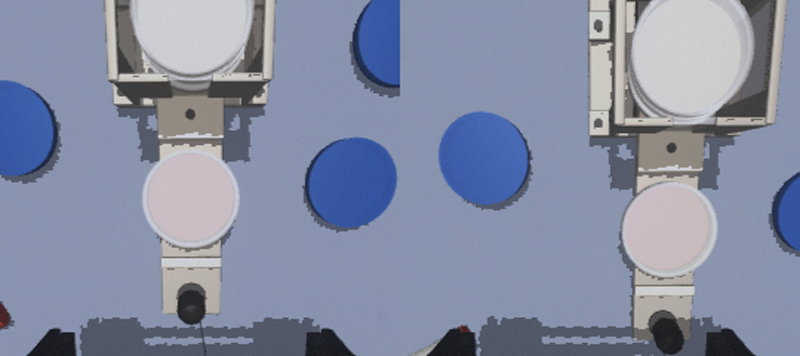

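The slide is out, with the pinkish dish in its pocket at about (259,134) in the first view and (312,154) in the second.

```bash
python3 - <<'E'
from h import *
r=[]
for tag,n,g in [('o1',(259.9,131.1),(259,134)),('o2',(312.1,153.4),(312,154))]:
    a=np.load(f'pics/{tag}.npy');o=dict(position=a[:3],tool_rot=a[3:]);im=cv2.imread(f'pics/{tag}.png').astype(int)
    mk=((im[...,2]-im[...,0])>8).astype(np.uint8)
    gx,gy=g;ok=(np.abs(im-im[gy,gx]).max(2)<18).astype(np.uint8)
    k,l,s,c=cv2.connectedComponentsWithStats(ok,connectivity=4);i=l[gy,gx]
    cn=max(cv2.findContours((l==i).astype(np.uint8),cv2.RETR_EXTERNAL,cv2.CHAIN_APPROX_NONE)[0],key=len);e=cv2.fitEllipse(cn)
    print(tag,s[i],e, at_z('wrist',*e[0],.048,o).round(4),at_z('wrist',*n,.048,o).round(4));r.append(ray('wrist',*e[0],o))
X=tri(r);print(X.round(4)); 
for T in (X,[.5255,.2134,.048]): print(to_tool(T).round(4))
E
```

```text
o1 [ 227   97   64   69 3465] ((258.2142028808594, 130.75389099121094), (63.084041595458984, 70.10614776611328), 179.327880859375) [0.5281 0.2128 0.048 ] [0.5276 0.2113 0.048 ]
o2 [ 281  118   63   68 3289] ((311.5296325683594, 152.4266815185547), (62.109596252441406, 67.25324249267578), 5.6726908683776855) [0.5276 0.2128 0.048 ] [0.5267 0.2123 0.048 ]
[0.528  0.2129 0.0495]
[0.0332 0.0485 0.1469]
[0.0307 0.0484 0.1484]
```

```bash
python3 -m jog '[0.087,0.018,0.025,0,0, 0.087,0.0147,0.0235,0,0, 0.087,0,0,0.03,0, 0.087,0,0,0.03,0, 0.087,0,0,0.03,0, 0.087,0,0,0.025,0, 0.087,0,0,0.02,0, 0.087,0,0,0,0, 0.04,0,0,0,0, 0.04,0,0,0,0, 0.04,0,0,0,0, 0.04,0,0,0,0, 0.04,0,0,0,0, 0.04,0,0,0,0]' 12
```

```text
time: 13.92
position: [0.5293, 0.214, 0.0626]
tool_rot: [0.997, -0.075, 0.0, -0.0]
ft_force: [-0.5, -0.0, 6.3]
grip_width: 0.0599
grip_force: 11.7
```

```bash
python3 -m jog '[0.04,0,0,0,0, 0.04,0,0,0,0]'; python3 -m jog '[0.04,0,0,-0.004,0, 0.04,0,0,-0.006,0,0.04,0,0,0,0,0.04,0,0,0,0]'
```

```text
time: 14.18
position: [0.5293, 0.214, 0.0626]
tool_rot: [0.997, -0.075, 0.0, -0.0]
ft_force: [-0.3, 0.2, 5.6]
grip_width: 0.0599
grip_force: 11.7
time: 14.68
position: [0.5289, 0.2139, 0.0719]
tool_rot: [0.997, -0.076, -0.0, 0.0]
ft_force: [0.8, 0.1, -0.3]
grip_width: 0.06
grip_force: 11.7
```

```bash
python3 -m jog '[0.04,0,0,-0.02,0, 0.04,0,0,-0.03,0, 0.04,0,0,-0.03,0, 0.04,0,0,-0.02,0, 0.04,0.003,0.015,0,0, 0.04,0.006,0.03,0,0, 0.04,0.006,0.035,0,0, 0.04,0.006,0.035,0,0, 0.04,0.006,0.035,0,0, 0.04,0.006,0.035,0,0, 0.04,0.006,0.035,0,0, 0.04,0.006,0.035,0,0, 0.04,0.006,0.035,0,0, 0.04,0.006,0.035,0,0, 0.04,0.006,0.035,0,0, 0.04,0.006,0.035,0,0, 0.04,0.006,0.035,0,0, 0.04,0.006,0.035,0,0, 0.04,0.006,0.03,0,0, 0.04,0.006,0.025,0,0]'; python3 -m jog '[0.04,0.008,0.02,0,0.2, 0.04,0.006,0.01,0,0, 0.04,0,0,0,0, 0.04,0,0,0,0]'; python3 - <<'E'
from h import *
im=robot.camera('scene');cv2.imwrite('pics/s1.png',cv2.resize(im[180:384,200:472],(800,600),interpolation=cv2.INTER_CUBIC))
print(to_tool([.5464,-.346,.044]).round(4))
E
```

```text
time: 17.18
position: [0.5409, -0.3158, 0.17]
tool_rot: [0.997, -0.076, -0.001, -0.001]
ft_force: [-0.1, -0.2, -0.2]
grip_width: 0.0601
grip_force: 11.7
time: 17.68
position: [0.5509, -0.345, 0.1714]
tool_rot: [0.996, -0.093, -0.001, -0.001]
ft_force: [-0.5, 1.0, -0.9]
grip_width: 0.0596
grip_force: 11.7
[-0.0043  0.0021  0.1276]
```

View pics/s1.png

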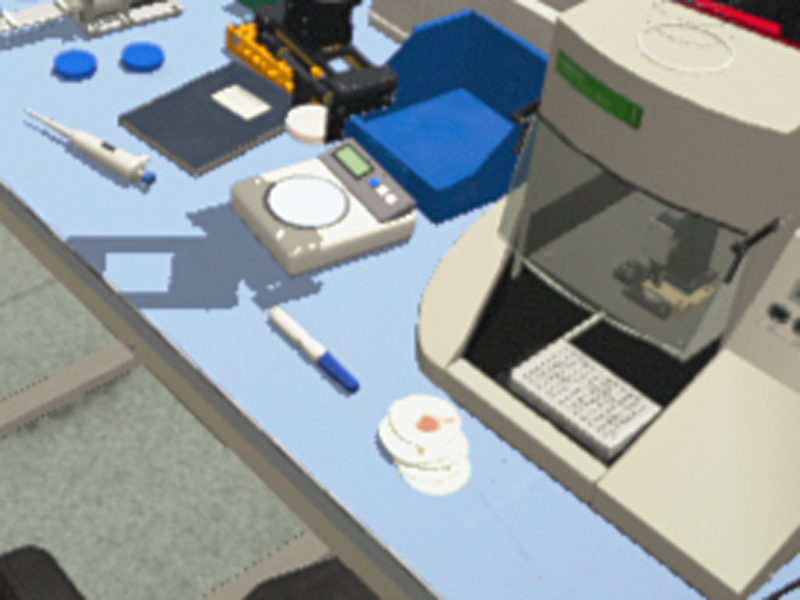

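The scene view shows the dish held level between the jaws, at crop (307,122), with the lit disc at (308,200) free. Lowering now.

```bash
python3 -m jog '[0.04,-0.003,0.002,0.02,0, 0.04,0,0,0.025,0, 0.04,0,0,0.02,0, 0.04,0,0,0.015,0, 0.04,0,0,0.01,0, 0.04,0,0,0,0, 0.04,0,0,0,0]';python3 -m jog '[0.04,0,0,0.003,0, 0.04,0,0,0.002,0, 0.04,0,0,0,0, 0.04,0,0,0,0]'
```

```text
time: 18.6
position: [0.5486, -0.3478, 0.0826]
tool_rot: [0.996, -0.093, 0.001, 0.0]
ft_force: [-0.1, -0.1, -0.1]
grip_width: 0.0602
grip_force: 11.7
time: 19.1
position: [0.5482, -0.3475, 0.077]
tool_rot: [0.996, -0.093, 0.0, 0.0]
ft_force: [-0.8, -0.9, 0.0]
grip_width: 0.06
grip_force: 11.7
```

```bash
python3 -m jog '[0.04,0,0,0.0015,0, 0.04,0,0,0.001,0, 0.04,0,0,0,0, 0.04,0,0,0,0]';python3 -m jog '[0.04,0,0,0.001,0, 0.04,0,0,0,0, 0.04,0,0,0,0]';python3 -m jog '[0.04,0,0,0.001,0, 0.04,0,0,0,0, 0.04,0,0,0,0]'
```

```text
time: 19.6
position: [0.5482, -0.3475, 0.0744]
tool_rot: [0.996, -0.093, -0.0, -0.0]
ft_force: [-0.6, 0.5, 0.6]
grip_width: 0.06
grip_force: 11.7
time: 19.98
position: [0.5482, -0.3475, 0.0734]
tool_rot: [0.996, -0.093, -0.0, -0.0]
ft_force: [-0.1, -0.3, -0.3]
grip_width: 0.0599
grip_force: 11.7
time: 20.35
position: [0.5483, -0.3476, 0.0727]
tool_rot: [0.996, -0.093, 0.0, 0.0]
ft_force: [-0.2, 0.1, 1.9]
grip_width: 0.0603
grip_force: 11.7
```

Contact came at the expected height, so I'll release, rise, and look from two places on the way back.

```bash
python3 -m jog '[0.064,0,0,0,0, 0.064,0,0,0,0, 0.075,0,0,0,0, 0.08,0,0,0,0, 0.08,0,0,0,0, 0.08,0,0,-0.01,0, 0.08,0,0,-0.03,0, 0.08,0,0,-0.04,0, 0.08,-0.02,0,-0.03,0, 0.08,-0.02,0,-0.02,0, 0.08,0,0,0,0, 0.08,0,0,0,0]'; python3 look.py p1 dish_1_center stage; python3 - <<'E'
import cv2
a=cv2.imread('pics/p1.png');cv2.imwrite('pics/p1c.png',cv2.resize(a[30:250,130:390],(709,600),interpolation=cv2.INTER_CUBIC))
E
```

```text
time: 21.85
position: [0.5092, -0.3402, 0.2024]
tool_rot: [0.996, -0.093, 0.0, 0.0]
ft_force: [-0.4, 0.1, -0.5]
grip_width: 0.0803
grip_force: 0.0
21.85 [ 0.5092 -0.3402  0.2024] yaw [ 9.827e-01 -1.852e-01  6.000e-04]
dish_1_center [([260.4, 149.8, 64.7, 65.7], 0.71)]
stage [([257.4, 118.2, 168.9, 185.8], 0.69)]
```

View pics/p1c.png

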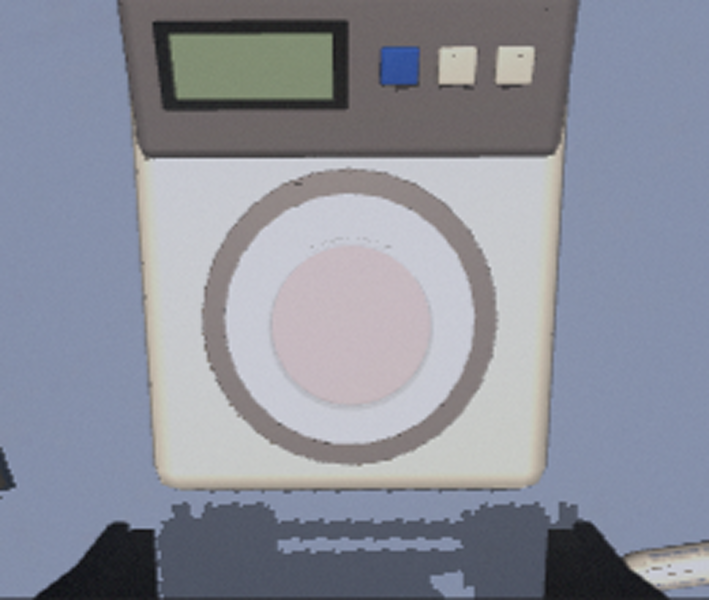

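The dish stands centred on the lit disc: dish at crop (352,326), disc at (350,318). Now back to the knob.

```bash
python3 -m jog '[0.08,-0.004,-0.015,0,0, 0.08,-0.009,-0.03,0,0, 0.08,-0.009,-0.033,0,0, 0.08,-0.009,-0.033,0,0, 0.08,-0.009,-0.033,0,0, 0.08,-0.009,-0.033,0,0, 0.08,-0.009,-0.033,0,0, 0.08,-0.009,-0.033,0,0, 0.08,-0.009,-0.033,0,0, 0.08,-0.009,-0.033,0,0, 0.08,-0.009,-0.033,0,0, 0.08,-0.009,-0.033,0,0, 0.08,-0.009,-0.033,0,0, 0.08,-0.009,-0.033,0,0, 0.08,-0.009,-0.033,0,0, 0.08,-0.009,-0.033,0,0, 0.08,-0.009,-0.025,0,0, 0.08,-0.006,-0.012,0,-0.2, 0.08,0,0,0,0, 0.08,0,0,0,0]'; python3 look.py r1; python3 - <<'E'
from h import *
o=robot.get_obs();print(to_tool([.4585,.2226,.067],o).round(4),[np.round(proj('wrist',[.4585,.2226,z],o),1) for z in (.074,.058)])
im=cv2.imread('pics/r1.png');g=cv2.cvtColor(im,cv2.COLOR_BGR2GRAY)
u,v=np.round(proj('wrist',[.4585,.2226,.066],o)).astype(int)
n,l,s,c=cv2.connectedComponentsWithStats((g[v-25:v+20,u-25:u+26]<55).astype(np.uint8));print([(s[i].tolist(),(c[i]+[u-25,v-25]).round(1)) for i in range(1,n) if s[i,4]>40])
E
```

```text
time: 24.5
position: [0.4581, 0.2224, 0.2024]
tool_rot: [0.997, -0.076, -0.0, 0.0]
ft_force: [0.5, -0.5, -0.7]
grip_width: 0.0798
grip_force: 0.0
24.5 [0.4581 0.2224 0.2024] yaw [ 9.885e-01 -1.510e-01 -3.000e-04]
[ 0.0002 -0.0004  0.1354] [array([258.6, 192.5]), array([258.6, 188.2])]
[([15, 11, 19, 23, 287], array([258.1, 187. ]))]
```

```bash
python3 -m jog '[0.08,0,0,0.03,0, 0.08,0,0,0.03,0, 0.08,0,0,0.03,0, 0.08,0,0,0.0254,0, 0.08,0,0,0.02,0, 0.08,0,0,0,0, 0.01,0,0,0,0, 0.01,0,0,0,0, 0.01,0,0,0,0, 0.01,0,0,0,0, 0.01,0,0,0,0, 0.01,0,0,0,0, 0.01,0,0,0,0, 0.01,0,0,0,0, 0.01,0,0,0,0, 0.01,0,0,0,0]' 25; python3 -m jog '[0.01,0.008,0,0,0, 0.01,0.012,0,0,0, 0.01,0.012,0,0,0, 0.01,0.012,0,0,0, 0.01,0,0,0,0]'
```

```text
time: 26.55
position: [0.458, 0.2225, 0.067]
tool_rot: [0.997, -0.075, -0.0, 0.0]
ft_force: [0.0, -5.5, 1.0]
grip_width: 0.017
grip_force: 25.0
time: 27.18
position: [0.5046, 0.2157, 0.067]
tool_rot: [0.997, -0.076, 0.002, 0.0]
ft_force: [-0.2, -6.4, 0.1]
grip_width: 0.0168
grip_force: 25.0
```

```bash
python3 -m jog '[0.01,0.012,0,0,0, 0.01,0.012,0,0,0, 0.01,0.01,0,0,0, 0.01,0.008,0,0,0, 0.01,0.004,0,0,0, 0.01,0,0,0,0]';python3 -m jog '[0.01,0.003,0,0,0, 0.01,0.002,0,0,0,0.01,0,0,0,0,0.01,0,0,0,0]'
```

```text
time: 27.92
position: [0.5483, 0.2092, 0.067]
tool_rot: [0.997, -0.075, 0.001, 0.0]
ft_force: [0.6, -5.5, -0.5]
grip_width: 0.0172
grip_force: 25.0
time: 28.42
position: [0.5521, 0.2087, 0.067]
tool_rot: [0.997, -0.075, 0.0, 0.0]
ft_force: [-1.7, -4.9, 1.6]
grip_width: 0.0171
grip_force: 25.0
```

```bash
python3 -m jog '[0.01,0.002,0,0,0, 0.01,0.002,0,0,0,0.01,0,0,0,0,0.01,0,0,0,0]';python3 -m jog '[0.01,0.003,0,0,0,0.01,0,0,0,0,0.01,0,0,0,0]'
```

```text
time: 28.92
position: [0.5522, 0.2087, 0.067]
tool_rot: [0.997, -0.076, -0.004, 0.0]
ft_force: [-8.2, -1.5, 7.1]
grip_width: 0.0173
grip_force: 25.0
time: 29.3
position: [0.5524, 0.2086, 0.0669]
tool_rot: [0.997, -0.076, -0.007, 0.0]
ft_force: [-13.1, -0.7, 10.8]
grip_width: 0.0172
grip_force: 25.0
```

It is at the stop. Open, rise straight and check the stack's height.

```bash
python3 -m jog '[0.08,-0.003,0,0,0, 0.08,0,0,0,0, 0.08,0,0,0,0, 0.08,0,0,0,0, 0.08,0,0,0,0, 0.08,0,0,-0.02,0, 0.08,0,0,-0.04,0, 0.08,0,0,-0.04,0, 0.08,-0.01,0,-0.03,0, 0.08,-0.01,0,-0.02,0, 0.08,0,0,0,0, 0.08,0,0,0,0]'; python3 look.py e1 dish_4_center; python3 -m jog '[0.08,-0.01,-0.03,0,0, 0.08,-0.01,-0.03,0,0, 0.08,0,0,0,0,0.08,0,0,0,0]'; python3 look.py e2 dish_4_center
python3 - <<'E'
from h import *
im=robot.camera('top');cv2.imwrite('pics/top1.png',im)
r=[]
for tag in ['e1','e2']:
    a=np.load(f'pics/{tag}.npy');o=dict(position=a[:3],tool_rot=a[3:]);im=cv2.imread(f'pics/{tag}.png');g=cv2.cvtColor(im,cv2.COLOR_BGR2GRAY)
    u,v=np.round(proj('wrist',[.6195,.1995,.078],o)).astype(int);print(u,v)
    y0=max(v-60,0);ci=cv2.HoughCircles(cv2.medianBlur(g[y0:v+60,u-60:u+60],3),cv2.HOUGH_GRADIENT,1.0,50,param1=120,param2=12,minRadius=28,maxRadius=45)
    if ci is not None: e=ci[0][0]+[u-60,y0,0];print('dish',e);r.append(ray('wrist',e[0],e[1],o))
if len(r)==2: print(tri(r).round(4))
a=cv2.imread('pics/e1.png')[0:240,130:400];b=cv2.imread('pics/e2.png')[0:240,130:400];cv2.imwrite('pics/ec.png',cv2.resize(cv2.hconcat([a,b]),(800,356),interpolation=cv2.INTER_CUBIC))
E
```

```text
time: 30.8
position: [0.5358, 0.211, 0.216]
tool_rot: [0.997, -0.076, -0.001, 0.0]
ft_force: [-0.1, 0.2, 0.6]
grip_width: 0.0802
grip_force: 0.0
30.8 [0.5358 0.211  0.216 ] yaw [ 0.9886 -0.1506 -0.0015]
dish_4_center [([389.6, 92.0, 58.5, 58.9], 0.97), ([357.6, 176.3, 53.0, 55.4], 0.88), ([260.2, 93.1, 73.0, 72.6], 0.84), ([150.2, 146.1, 57.8, 54.7], 0.58)]
time: 31.4
position: [0.5254, 0.273, 0.2161]
tool_rot: [0.997, -0.075, -0.001, 0.001]
ft_force: [0.6, 0.2, 0.2]
grip_width: 0.0802
grip_force: 0.0
31.4 [0.5254 0.273  0.2161] yaw [ 0.9886 -0.1503 -0.0013]
dish_4_center [([412.1, 160.8, 55.7, 50.3], 0.91), ([331.9, 69.5, 74.0, 76.8], 0.86), ([446.6, 72.3, 63.4, 58.2], 0.83), ([201.5, 128.4, 57.8, 51.9], 0.79)]
257 94
dish [257.5         93.5         36.59999847]
329 69
dish [326.5         66.5         39.79999924]
[0.6212 0.1996 0.0723]
```

View pics/ec.png

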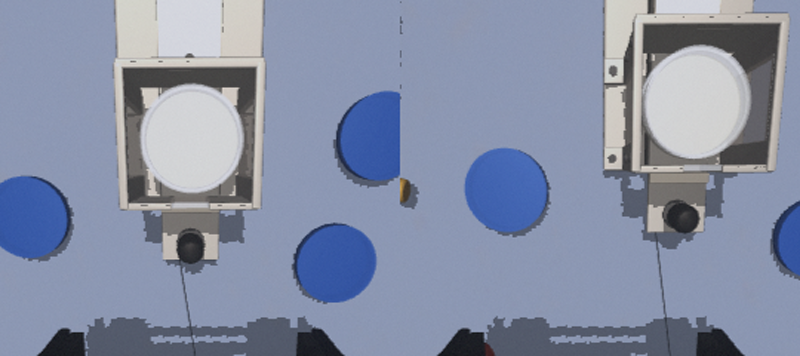

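The slide is home, with the knob at (191,246) in the left crop. The stack's top measures 15 mm lower than at the start, so the next dish has dropped, and the blue look-alikes are undisturbed. Handing in.

```bash
python3 -c "
from rig import robot
print(robot.hand_in())"
```

```text
the job is handed in; nothing more can be done
None
```

The job is handed in: the bottom dish stands centred on the lit stage, the slide is fully home, and the stack measures 15 mm lower, so the next dish has dropped in; no verdict came back.

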